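Pack the microscope accessories into one carton

ROBOT

A 7-joint arm with a two-finger parallel gripper is mounted at the origin on the work surface. World frame = base frame: x ahead of the robot, y to its left, z up, the work surface at z = 0. Lengths are in mm, angles in rad, forces in N, time in s.
With the tool pointing down it reaches from about 400 to 875 mm from the base axis. Payload 4.4 kg.
Tool frame: the origin (TCP) lies midway between the tips of the shut fingers; the grasp point (between the pads) lies 19 mm behind it; z points along the fingers, y is the line along which they close (so a half turn about z gives the same grasp; the last joint's range is limited). The gripper opens to 85 mm and grips with 20 to 120 N. Pads are 22 mm wide; open, the fingers measure 114 mm over their backs; the gripper's body (76 mm by 85 mm) begins 54 mm behind the grasp point. The pads swing forward as they close: fully open they stand 13 mm farther back than shut.
Start: joints at [1.052, 0.628, 0.038, 1.517, -0.027, 0.996, -0.02], TCP at [284.394, -584.498, 231.313] pointing down, gripper open.
Joint ranges: [-3.06, 3.06], [-0.37, 2.12], [-1.25, 1.32], [0.18, 2.47], [-1.1, 4.24], [0.23, 1.98], [-2.94, 2.94]. Speed limits (rad/s): [2.57, 2.57, 3.14, 3.14, 3.14, 3.14, 3.14].

INTERFACE

Orientations are given as [roll, pitch, yaw] about the fixed x, y, z axes, in that order (R = Rz(yaw) Ry(pitch) Rx(roll)).
In Python, from cell import ctrl gives the robot as it stands.
- The arm moves only by the shell command python3 -m handwheel 'ROWS'. ROWS is JSON, a list of rows, each a list of 3 entries, a list of its own where there are three numbers: the turn, a rotation vector about the tool's x, y, z in degrees, then the shift along the tool's x, y, z in m, then the closure, from 0 (fully open) to 1 (shut). A call has 1 to 5 rows; each row shifts and turns the commanded pose from where the row before left it, along the tool's axes as they then stand; what a row does not reach is not made up. A row lasts 1/12 s, in which the tool goes at most 41.7 mm and 7.16 degrees, less where a joint would pass 70% of its speed; a pose out of reach is approached as far as the arm can. A call is refused whole if a number of a shift passes 0.0417 or a number of a turn 7.16, either way. A call with a gripper value outside its range is refused whole. The fingers move at their own pace and stop on an object; the grip force is fixed at half the most. Time passes only in rows, so rows that do not move let the fingers close. It gives the time, the measured TCP pose, the force, the opening and the grip force at its end, in the units of the state.
- ctrl.read_state(): the state, without advancing time (a new reading comes with each control period).
- ctrl.get_image(name): name is "side" or "top"; returns a dict with "pixels" (400x640x3 uint8, red, green, blue), "fx", "fy", "cx", "cy" (pixels), "pose" (4x4, takes a point from camera to world coordinates). Camera axes: x right, y up, looking along -z (the intrinsics and any distortion apply to the point x, -y, -z); pixel columns grow to the right and rows downward; lengths in mm; the calibration is good to about 2 mm. A picture is of the moment at which its call begins. There is no depth.
- ctrl.finish_job(): hands the job in; it is judged then, once.
The state is a dict: "clock": time; "qpos": joint angles; "qd": joint speeds; "tau": joint torques, N m; "eef_pos": TCP position; "tool_rot": TCP orientation; "force": force on the tool from outside, world axes, zero at the start; "torque": the same for the moment, N m; "width": finger opening in mm; "gripper_force": force on a finger pad.
Only numpy, scipy, OpenCV 4.12 (cv2) and the standard library are available. Lean on these libraries where they do the work, as an engineer would, in place of code of your own. Each camera call takes 0.05 s, during which the arm holds its last target. There are 200 camera calls.

TASK

Pack the grey-beige lamp block with the round glass lens on top and the blue filter case into the shallow open cardboard carton, next to the black case that is already in it. All three must stand upright and flat on the carton's bottom in one row, so plan the space before you place the first one; set the two pieces down gently, do not drop them.

Things in the scene. Friction and masses are not known exactly. Their poses are not given: they have to be found in the camera images.
- carton: Shallow open cardboard carton, fixed. Inside 215 mm (own x, roughly away from the robot) by 84 mm (own y); walls and bottom 4 mm thick, rim 24 mm above the table. Origin: centre of its underside, on the table; z up. A flap slopes from each end wall to the table, 25 mm out. The row runs along x, black case at the +x end. Fingers gripping the pieces at or above half height stay over the rim.
- lampblock_center (a point): Centre (half-way up, 42 mm above its underside) of the loose grey-beige lamp block: 80 mm (own x) by 60 mm (own y) by 84 mm tall, z up, 0.35 to 0.7 kg, on top a 4 mm high round collar with a bright glass lens. Grip it across the 60 mm; its 80 mm side goes along the row. A block of the same shape and colour with a black dial on top stands nearby: not wanted.
- bluecase_center (a point): Centre (half-way up, 42 mm above its underside) of the loose blue plastic filter case: 45 mm (own x) by 60 mm (own y) by 84 mm tall, z up, 0.2 to 0.33 kg, with a dark seam line and a small steel catch. Grip it across the 60 mm; its 45 mm side goes along the row. A green case of the same shape stands nearby: not wanted.
- blackcase_center (a point): Centre (half-way up, 35 mm above its underside) of the loose black eyepiece case already standing in the carton: 50 mm (own x, along the row) by 60 mm (own y) by 70 mm tall, z up, 0.25 kg. It stands within 15 mm of the carton's +x end wall and stays in the carton.
Things that resemble listed ones, but are neither listed nor needed, are in the scene too. Leave any yellow look-alike of the part that bears lampblock_center alone.

How it is judged:
By the outcome, as a careful person would: the job done as asked, in the order asked, and still so for the second after the job is handed in, with the robot touching nothing.
It also fails if it takes over 64 s, if anything falls off the work surface, if the arm or the gripper's body presses on something with over 40 N, if the wrist force passes 120 N, or if a joint passes its speed limit or range.

## Working session

There is one attempt and no reset: what is moved stays moved. The work goes in short steps, Python scripts to look and compute and a shell command to move; the robot and the scene stay as the last step left them, time stands still between calls to the robot, and variables do not carry over. Pictures are saved under pics/ and viewed, at most 10 in all, crops included, and the job is handed in when it is done.

```bash
ls; mkdir -p pics; python3 - <<'E'
from cell import ctrl
import cv2
print(ctrl.read_state())
for n in("top","side"):
    d=ctrl.get_image(n); cv2.imwrite(f"pics/{n}0.png",d["pixels"][:,:,::-1]); print({k:v for k,v in d.items() if k!="pixels"})
E
```

```text
pics
{'clock': 0.0, 'qpos': array([ 1.05223449,  0.62933028,  0.03846731,  1.51838053, -0.02700717,
        0.99630778, -0.0199885 ]), 'qd': array([-0.00032394, -0.00086859, -0.00161792,  0.0017884 ,  0.00201588,
       -0.00031389,  0.00034114]), 'tau': array([ 5.29441386e-04, -5.63393569e+01,  1.22610502e+00, -1.93441504e+01,
        1.08525294e-02,  1.04482824e-02, -2.81357563e-05]), 'eef_pos': array([ 284.08003812, -583.93074852,  230.39582109]), 'tool_rot': array([-3.13968571e+00,  3.35967706e-05,  4.52748665e-01]), 'force': array([-0.23709054, -0.00586301, -0.12401346]), 'torque': array([ 0.00114513, -0.03286992, -0.00303844]), 'gripper_force': 0.0, 'width': 85.1884365513115}
{'fx': 411.8747047182705, 'fy': 411.8747047182705, 'cx': 317.1232006759086, 'cy': 201.36170897090557, 'pose': array([[-1.06168656e-02,  9.98160199e-01, -5.96950587e-02,
         5.35457977e+02],
       [-9.99898952e-01, -1.11618469e-02, -8.80338434e-03,
         5.77972748e+01],
       [-9.45349497e-03,  5.95955622e-02,  9.98177840e-01,
         9.14680243e+02],
       [ 0.00000000e+00,  0.00000000e+00,  0.00000000e+00,
         1.00000000e+00]])}
{'fx': 362.2962080035468, 'fy': 362.2962080035468, 'cx': 314.48332106661377, 'cy': 199.14490775450915, 'pose': array([[ 9.90283040e-01,  8.97489356e-02, -1.06229138e-01,
         5.33357168e+02],
       [-1.38092406e-01,  5.44364222e-01, -8.27404424e-01,
        -4.77932033e+02],
       [-1.64313246e-02,  8.34034006e-01,  5.51468303e-01,
         4.40476307e+02],
       [ 0.00000000e+00,  0.00000000e+00,  0.00000000e+00,
         1.00000000e+00]])}
```

View pics/top0.png

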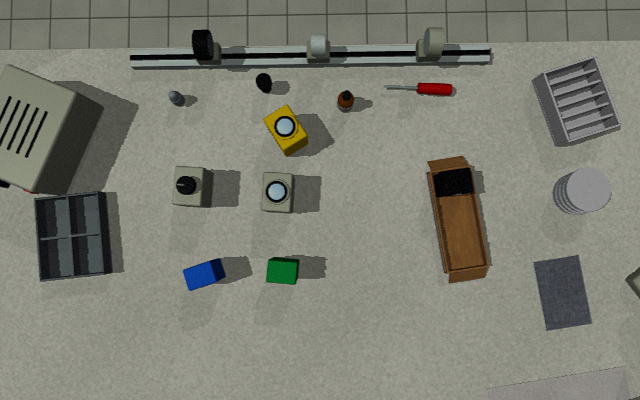

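View pics/side0.png

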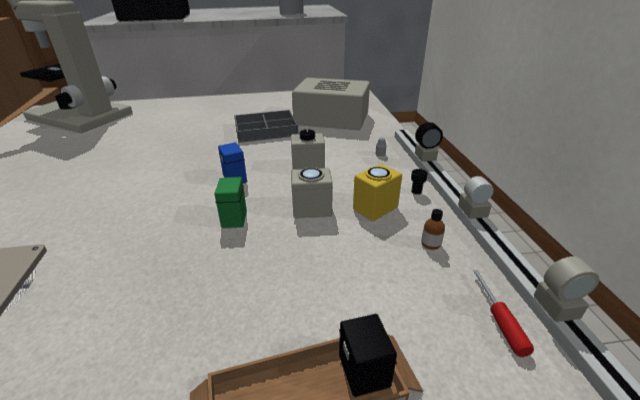

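The top picture shows two grey blocks. The one at (277,192) has a bright lens; the one at (190,186) has a black dial. The yellow block at (285,130) is the look-alike. The blue case is at (204,275), the green one at (282,271), and the carton at (458,220) with the black case at its top (+x) end, (453,181). The lamp at (277,192) and the blue case at (204,275) fit the description. The side view agrees. I'll confirm both in one enlarged crop.

```bash
python3 - <<'E'
import cv2,numpy as np
a=cv2.imread("pics/top0.png")
f=lambda x0,y0,x1,y1,s:cv2.resize(a[y0:y1,x0:x1],None,fx=s,fy=s,interpolation=cv2.INTER_CUBIC)
L=np.vstack([f(255,165,305,220,5),f(180,255,230,300,5)]) # lamp; blue below at y 275
R=f(420,150,500,290,4)
h=max(L.shape[0],R.shape[0]); P=lambda i:cv2.copyMakeBorder(i,0,h-i.shape[0],0,10,cv2.BORDER_CONSTANT)
m=np.hstack([P(L),P(R)]);print(m.shape);cv2.imwrite("pics/crop0.png",m)
E
```

```text
(560, 590, 3)
```

View pics/crop0.png

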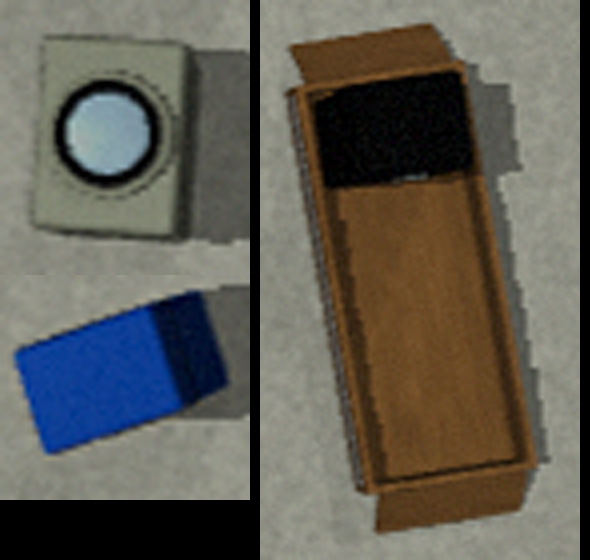

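The crop shows the lamp block with a round glass lens, centred at about (276,191), and the blue case with its top at about (201,275). Both are the pieces I want. The black case's top is at about (454,182) and the carton rim's corners are clear, so I'll fit poses to them.

```bash
cat > h.py <<'E'
import numpy as np
from cell import ctrl
def back(d,uv,z):
    uv=np.atleast_2d(uv).astype(float);T=d["pose"]
    r=np.c_[(uv[:,0]-d["cx"])/d["fx"],-(uv[:,1]-d["cy"])/d["fy"],-np.ones(len(uv))]@T[:3,:3].T
    return (T[:3,3]+r*((z-T[2,3])/r[:,2])[:,None])[:,:2]
def proj(d,P):
    T=d["pose"];c=(np.atleast_2d(P)-T[:3,3])@T[:3,:3]
    return np.c_[d["cx"]-d["fx"]*c[:,0]/c[:,2],d["cy"]+d["fy"]*c[:,1]/c[:,2]]
def rect(pts,lx,ly):  # image TL,TR,BR,BL = (+x+y),(+x-y),(-x-y),(-x+y)
    m=np.array([[1,1],[1,-1],[-1,-1],[-1,1]])*[lx/2,ly/2]
    c=pts.mean(0);H=m.T@(pts-c);a=np.arctan2(H[0,1]-H[1,0],H[0,0]+H[1,1])
    R=np.array([[np.cos(a),-np.sin(a)],[np.sin(a),np.cos(a)]]);return c,a,np.abs(pts-c-m@R.T).max()
E
python3 - <<'E'
from h import *
d=ctrl.get_image("top")
cv=lambda L,x0,y0,s,ox,oy:(np.array(L)-[ox,oy]+.5)/s+[x0,y0]-.5
for n,L,a,z,lx,ly in [("lamp",[(43,37),(183,43),(178,238),(33,228)],(255,165,5,0,0),84,80,60),
 ("blue",[(15,352),(150,306),(182,411),(50,453)],(180,255,5,0,275),84,45,60),
 ("black",[(317,97),(464,72),(473,177),(327,187)],(420,150,4,260,0),74,50,60),
 ("carton",[(290,90),(465,62),(535,465),(367,490)],(420,150,4,260,0),24,223,92)]:
    p=back(d,cv(L,*a),z);c,t,e=rect(p,lx,ly);print(n,c.round(1),"yaw",np.degrees(t).round(1),"res",e.round(1),p.round(0).tolist())
print("lens",back(d,cv([(107,133)],255,165,5,0,0),88))
s=ctrl.read_state();print(s["eef_pos"],s["clock"])
from scipy.spatial.transform import Rotation as R
print(R.from_euler("xyz",s["tool_rot"]).as_matrix().round(3))
E
```

```text
lamp [605.4 147.3] yaw -3.0 res 1.9 [[646.0, 174.0], [643.0, 117.0], [564.0, 120.0], [569.0, 178.0]]
blue [438.6 302.6] yaw 17.9 res 2.2 [[450.0, 337.0], [468.0, 282.0], [426.0, 269.0], [410.0, 322.0]]
black [ 620.4 -213.8] yaw 5.3 res 8.5 [[639.0, -174.0], [651.0, -250.0], [597.0, -253.0], [593.0, -178.0]]
carton [ 548.5 -237.7] yaw 8.5 res 2.7 [[650.0, -174.0], [664.0, -269.0], [446.0, -299.0], [434.0, -209.0]]
lens [[606.34149977 147.75900258]]
[ 284.20680742 -584.05921701  230.6004664 ] 0.15
[[ 0.899  0.437 -0.001]
 [ 0.437 -0.899  0.001]
 [ 0.    -0.001 -1.   ]]
```

```bash
cat >> h.py <<'E'
from scipy.spatial.transform import Rotation as Ro
def todo(x,y,z,yaw):  # remaining turn about tool z (deg) and shift in tool axes (mm) at the present heading
    s=ctrl.read_state();R=Ro.from_euler("xyz",s["tool_rot"]).as_matrix()
    a=np.degrees(s["tool_rot"][2]);D=(np.array([x,y,z])-s["eef_pos"])
    print("t",round(s["clock"],2),"tcp",s["eef_pos"].round(1),"rpy",np.degrees(s["tool_rot"]).round(2),"w",round(s["width"],1),"g",round(s["gripper_force"],1),"F",s["force"].round(1))
    print("turn z",round((a-yaw+180)%360-180,2),"shift",(R.T@D).round(1),"rows",round(np.linalg.norm(D)/41.7,1))
E
python3 -m handwheel '[[[0,0,5.8],[0,0,0],0],[[0,0,5.8],[0,0,0],0],[[0,0,5.8],[0,0,0],0],[[0,0,5.8],[0,0,0],0],[[0,0,5.7],[0,0,0],0]]'
python3 -m handwheel '[[[0,0,0],[0.014,-0.037,0],0],[[0,0,0],[0.014,-0.037,0],0],[[0,0,0],[0.014,-0.037,0],0],[[0,0,0],[0.014,-0.037,0],0],[[0,0,0],[0.014,-0.037,0],0]]'
python3 -c "from h import *;todo(606,147.5,230,-3)"
```

```text
clock: 0.57
eef_pos: [284.3, -584.2, 230.9]
tool_rot: [-3.141, 0.0, -0.057]
force: [-0.4, 0.3, -0.6]
width: 85.3
gripper_force: 0.0
clock: 0.98
eef_pos: [364.2, -401.4, 231.1]
tool_rot: [-3.141, 0.0, -0.052]
force: [1.0, -0.2, 0.4]
width: 85.3
gripper_force: 0.0
t 0.98 tcp [ 364.2 -401.4  231.1] rpy [-1.7997e+02  1.0000e-02 -2.9700e+00] w 85.3 g 0.0 F [ 1.  -0.2  0.4]
turn z 0.03 shift [ 213.  -560.7    1.3] rows 14.4
```

```bash

python3 -m handwheel '[[[0,0,0],[0.014,-0.037,0],0],[[0,0,0],[0.014,-0.037,0],0],[[0,0,0],[0.014,-0.037,0],0],[[0,0,0],[0.014,-0.037,0],0],[[0,0,0],[0.014,-0.037,0],0]]' >/dev/null
python3 -m handwheel '[[[0,0,0],[0.014,-0.037,0],0],[[0,0,0],[0.014,-0.037,0],0],[[0,0,0],[0.014,-0.037,0],0],[[0,0,0],[0.014,-0.037,0],0],[[0,0,0],[0.014,-0.037,0],0]]' >/dev/null
python3 -m handwheel '[[[0,0,0],[0.014,-0.037,0],0],[[0,0,0],[0.014,-0.037,0],0],[[0,0,0],[0.014,-0.037,0],0],[[0,0,0],[0.014,-0.037,0],0],[[0,0,0],[0,0,0],0]]' >/dev/null
python3 -c "from h import *;todo(606,147.5,40,-3)"
```

```text
t 2.23 tcp [588.3 114.9 230.7] rpy [-1.796e+02 -1.100e-01 -2.290e+00] w 85.5 g 0.0 F [ 1.   0.9 -0.2]
turn z 0.71 shift [ 16.1 -31.9 191. ] rows 4.7
```

```bash

python3 -m handwheel '[[[0,0,0],[0.0145,-0.031,0],0],[[0,0,0],[0,0,0.03],0],[[0,0,0],[0,0,0.03],0],[[0,0,0],[0,0,0],0],[[0,0,0],[0,0,0],0]]'
python3 -c "from h import *;todo(606,147.5,36,-3)"
```

```text
clock: 2.65
eef_pos: [601.0, 133.4, 170.0]
tool_rot: [3.14, 0.004, -0.052]
force: [-0.1, -0.2, 0.0]
width: 85.6
gripper_force: 0.0
t 2.65 tcp [601.  133.4 170. ] rpy [179.91   0.23  -2.97] w 85.6 g 0.0 F [-0.1 -0.2  0. ]
turn z 0.03 shift [  4.8 -14.5 134. ] rows 3.2
```

```bash

python3 -m handwheel '[[[0,0,0],[0.0048,-0.0145,0],0],[[0,0,0],[0,0,0],0],[[0,0,0],[0,0,0],0]]' >/dev/null
python3 - <<'E'
from h import *; import cv2
todo(606,147.5,36,-3)
d=ctrl.get_image("side");p=d["pixels"][60:260,180:440,::-1]
cv2.imwrite("pics/side1.png",cv2.resize(p,None,fx=3,fy=3,interpolation=cv2.INTER_CUBIC))
E
```

```text
t 2.9 tcp [609.  148.8 173.2] rpy [-1.7993e+02 -1.6000e-01 -2.9000e+00] w 85.6 g 0.0 F [-0.1 -0.4  0.2]
turn z 0.1 shift [ -3.3   1.6 137.1] rows 3.3
```

View pics/side1.png

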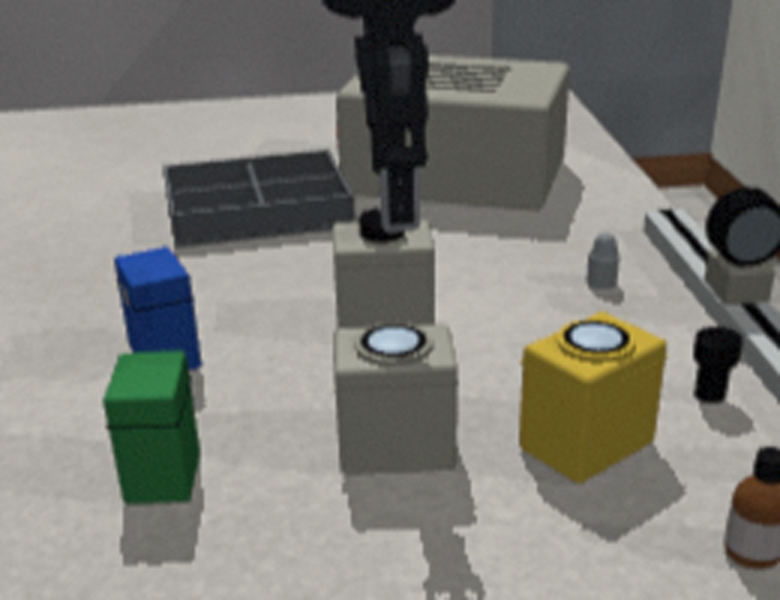

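The side view shows the fingers, with their tip at crop (400,228), in line above the lens block at (393,340). I'll go down.

```bash

python3 -m handwheel '[[[0,0,0],[-0.0015,0,0.035],0],[[0,0,0],[0,0,0.035],0],[[0,0,0],[0,0,0.035],0],[[0,0,0],[0,0,0.031],0],[[0,0,0],[0,0,0],0]]'
python3 -m handwheel '[[[0,0,0],[0,0,0],0],[[0,0,0],[0,0,0],0]]'
python3 -c "from h import *;todo(606,147.5,36,-3)"
```

```text
clock: 3.37
eef_pos: [602.0, 146.3, 30.4]
tool_rot: [3.138, 0.01, -0.052]
force: [-1.0, -0.7, 0.3]
width: 85.4
gripper_force: 0.0
clock: 3.53
eef_pos: [608.0, 148.0, 37.4]
tool_rot: [-3.141, -0.003, -0.052]
force: [0.3, -0.4, 1.5]
width: 85.5
gripper_force: 0.0
t 3.53 tcp [608.  148.   37.4] rpy [-1.7997e+02 -1.7000e-01 -3.0000e+00] w 85.5 g 0.0 F [ 0.3 -0.4  1.5]
turn z 0.0 shift [-2.   0.6  1.4] rows 0.1
```

```bash

python3 -m handwheel '[[[0,0,0],[-0.001,0,0],0.3],[[0,0,0],[0,0,0],1],[[0,0,0],[0,0,0],1],[[0,0,0],[0,0,0],1],[[0,0,0],[0,0,0],1]]'
python3 -m handwheel '[[[0,0,0],[0,0,0],1],[[0,0,0],[0,0,0],1],[[0,0,0],[0,0,0],1],[[0,0,0],[0,0,0],1],[[0,0,0],[0,0,0],1]]'
python3 -c "from h import *;todo(606,147.5,36,-3)"
```

```text
clock: 3.95
eef_pos: [607.0, 148.3, 38.0]
tool_rot: [-3.141, -0.004, -0.052]
force: [-0.2, -0.3, 8.3]
width: 59.4
gripper_force: 66.2
clock: 4.37
eef_pos: [607.0, 148.2, 38.0]
tool_rot: [-3.141, -0.004, -0.052]
force: [-1.1, -1.0, 8.2]
width: 59.4
gripper_force: 66.2
t 4.37 tcp [607.  148.2  38. ] rpy [-179.96   -0.21   -2.98] w 59.4 g 66.2 F [-1.1 -1.   8.2]
turn z 0.02 shift [-1.   0.8  2. ] rows 0.1
```

The grip holds at 59.4 mm. I'll lift, then look at the carton and black case brightened while the arm is out of the way.

```bash

python3 -m handwheel '[[[0,0,0],[0,0,-0.01],1],[[0,0,0],[0,0,-0.02],1],[[0,0,0],[0,0,-0.03],1],[[0,0,0],[0,0,-0.03],1],[[0,0,0],[0,0,-0.02],1]]'
python3 - <<'E'
from h import *; import cv2
def g(n,x0,y0,x1,y1,s):
    p=np.mean([ctrl.get_image(n)["pixels"][y0:y1,x0:x1,::-1].astype(float) for _ in range(4)],0)
    p=(255*np.clip(p/255,0,1)**.4).astype(np.uint8)
    return cv2.resize(p,None,fx=s,fy=s,interpolation=cv2.INTER_CUBIC)
T=g("top",420,150,500,290,4.2857);S=g("side",320,300,440,400,3.5)
S=cv2.copyMakeBorder(S,0,T.shape[0]-S.shape[0],8,0,cv2.BORDER_CONSTANT)
m=np.hstack([T,S]);print(T.shape,m.shape);cv2.imwrite("pics/black.png",m)
todo(606,147.5,148,-3)
E
```

```text
clock: 4.78
eef_pos: [606.0, 148.6, 148.6]
tool_rot: [-3.141, -0.002, -0.051]
force: [1.1, 0.3, -5.0]
width: 59.4
gripper_force: 66.3
(600, 343, 3) (600, 771, 3)
t 5.18 tcp [604.  148.1 143.4] rpy [179.93   0.21  -2.95] w 59.4 g 66.3 F [ 0.3 -0.6 -4.6]
turn z 0.05 shift [ 2.   0.5 -4.6] rows 0.1
```

View pics/black.png

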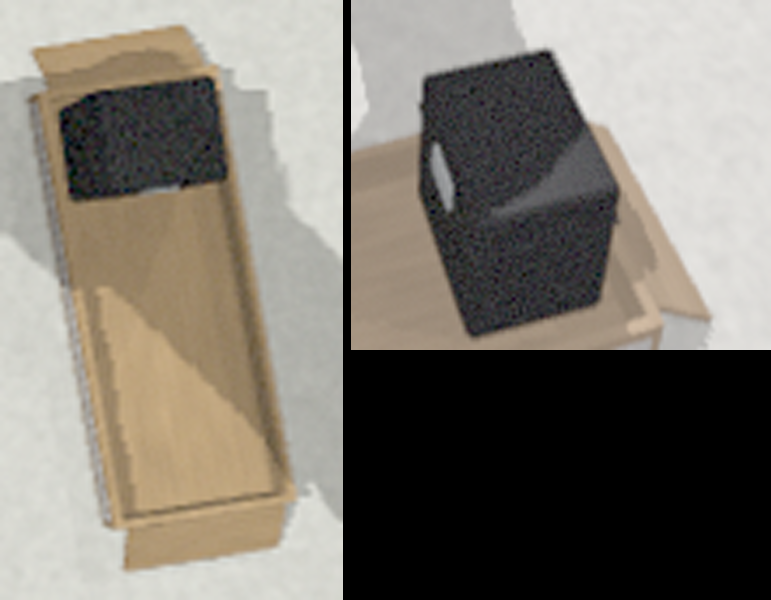

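The brightened picture shows the black case's top face in the top crop at (103,90), (214,77), (226,182), (115,195). In the side crop its near bottom edge runs (472,334) to (598,300). It stands slightly turned relative to the carton, close to the +x wall.

```bash
python3 - <<'E'
from h import *
d=ctrl.get_image("top");e=ctrl.get_image("side")
T=lambda L:(np.array(L)+.5)/4.2857+[420,150]-.5
S=lambda L:(np.array(L)-[351,0]+.5)/3.5+[320,300]-.5
c,a,r=rect(back(d,T([(32,97),(217,66),(297,495),(112,525)]),24),223,92);print("carton",c,np.degrees(a),r)
c=(c+[548.5,-237.7])/2
R=np.array([[np.cos(a),-np.sin(a)],[np.sin(a),np.cos(a)]])
print("black top (carton xy)",((back(d,T([(103,90),(214,77),(226,182),(115,195)]),74)-c)@R).round(1).tolist())
print("black top side",((back(e,S([(425,77),(551,52),(617,192),(480,218)]),74)-c)@R).round(1).tolist())
print("black foot side",((back(e,S([(472,334),(598,300)]),4)-c)@R).round(1).tolist())
print("carton side corner inner -y+x", ((back(e,S([(660,322)]),24)-c)@R).round(1).tolist())
for n,x,y in (("lamp",0,0),): pass
w=lambda x:(c+R@[x,0]).round(1)
print(c,np.degrees(a)); [print(x,w(x)) for x in (-10,-8,-6,-75,-77,-80)]
E
```

```text
carton [ 548.87960884 -237.28391993] 8.800676786064358 2.688413889843247
black top (carton xy) [[102.6, 27.5], [100.1, -25.8], [49.7, -22.1], [52.2, 31.0]]
black top side [[54.7, 29.6], [100.7, 26.2], [97.5, -29.7], [52.8, -25.0]]
black foot side [[53.9, -23.9], [100.4, -25.9]]
carton side corner inner -y+x [[109.5, -48.2]]
[ 548.68980442 -237.49195997] 8.800676786064358
-10 [ 538.8 -239. ]
-8 [ 540.8 -238.7]
-6 [ 542.8 -238.4]
-75 [ 474.6 -249. ]
-77 [ 472.6 -249.3]
-80 [ 469.6 -249.7]
```

```bash

python3 -m handwheel '[[[0,0,-4],[0,0,0],1],[[0,0,-4],[0,0,0],1],[[0,0,-3.75],[0,0,0],1],[[0,0,0],[-0.004,0.014,0],1],[[0,0,0],[-0.008,0.026,0],1]]' >/dev/null
python3 -m handwheel '[[[0,0,0],[-0.009,0.029,0],1],[[0,0,0],[-0.009,0.029,0],1],[[0,0,0],[-0.009,0.029,0],1],[[0,0,0],[-0.009,0.029,0],1],[[0,0,0],[-0.009,0.029,0],1]]' >/dev/null
python3 -m handwheel '[[[0,0,0],[-0.009,0.029,0],1],[[0,0,0],[-0.009,0.029,0],1],[[0,0,0],[-0.009,0.029,0],1],[[0,0,0],[-0.009,0.029,0],1],[[0,0,0],[-0.008,0.02,0],1]]' >/dev/null
python3 -m handwheel '[[[0,0,0],[-0.004,0.01,0],1],[[0,0,0],[0,0,0],1],[[0,0,0],[0,0,0],1],[[0,0,0],[0,0,0],1],[[0,0,0],[0,0,0],1]]' >/dev/null
python3 -c "from h import *;todo(546.7,-237.8,42,8.8)"
```

```text
t 6.95 tcp [ 552.8 -192.4  145.2] rpy [-1.7992e+02 -2.0000e-02  8.9500e+00] w 59.2 g 66.3 F [ 0.1  0.5 -5.7]
turn z 0.15 shift [-13.2  44.1 103.1] rows 2.7
```

```bash

python3 -m handwheel '[[[0,0,0],[-0.004,0.015,0],1],[[0,0,0],[-0.005,0.016,0],1],[[0,0,0],[-0.004,0.013,0],1],[[0,0,0],[0,0,0.01],1],[[0,0,0],[0,0,0.02],1]]' >/dev/null
python3 -m handwheel '[[[0,0,0],[0,0,0.015],1],[[0,0,0],[0,0,0.005],1],[[0,0,0],[0,0,0],1],[[0,0,0],[0,0,0],1],[[0,0,0],[0,0,0],1]]' >/dev/null
python3 - <<'E'
from h import *; import cv2
todo(546.7,-237.8,42,8.8)
g=lambda n,x0,y0,x1,y1,s:cv2.resize(ctrl.get_image(n)["pixels"][y0:y1,x0:x1,::-1],None,fx=s,fy=s,interpolation=cv2.INTER_CUBIC)
S=g("side",150,200,450,400,2.6);cv2.imwrite("pics/side2.png",S)
E
```

```text
t 7.78 tcp [ 547.  -240.1   96.1] rpy [ 1.7996e+02 -9.0000e-02  8.8200e+00] w 59.4 g 66.1 F [-0.   0.4 -4.9]
turn z 0.02 shift [-0.1 -2.4 54.1] rows 1.3
```

View pics/side2.png

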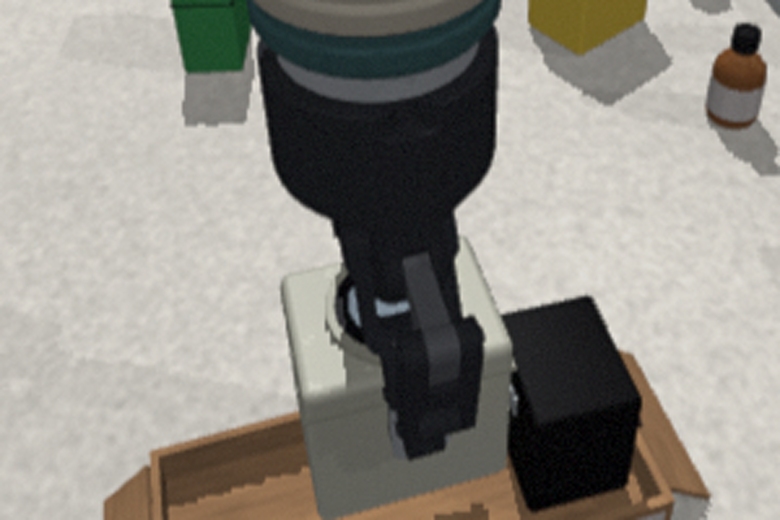

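The side crop shows the block held upright, with top-face corners at about (283,280), (465,240), (510,350), (302,402). It is just left of the black case at (570,400). I'll check how the block sits in the hand before lowering it.

```bash
python3 - <<'E'
from h import *
e=ctrl.get_image("side")
a=np.radians(8.8);R=np.array([[np.cos(a),-np.sin(a)],[np.sin(a),np.cos(a)]]);c=np.array([548.7,-237.5])
f=lambda L,z:((back(e,(np.array(L)+.5)/2.6+[150,200]-.5,z)-c)@R).round(1).tolist()
print("top",f([(281,278),(467,238),(512,350),(300,405)],142));print("bottom",f([(318,518)],58));print("black",f([(500,318),(592,296),(640,400),(525,422)],74))
todo(546.7,-237.8,42,8.8)
E
```

```text
top [[-40.5, 23.7], [36.7, 21.1], [35.2, -34.8], [-43.2, -33.5]]
bottom [[-42.7, -28.3]]
black [[55.9, 28.7], [102.0, 27.3], [98.3, -28.7], [47.7, -23.5]]
t 7.88 tcp [ 547.  -240.3   96.3] rpy [ 1.7994e+02 -1.0000e-01  8.8100e+00] w 59.3 g 66.1 F [-0.7 -0.6 -4.8]
turn z 0.01 shift [ 0.  -2.6 54.3] rows 1.3
```

Lamp spans −42 to +36 along the row, as planned. I'll lower it slowly.

```bash

python3 -m handwheel '[[[0,0,0],[0,-0.0025,0.01],1],[[0,0,0],[0,0,0.013],1],[[0,0,0],[0,0,0.013],1],[[0,0,0],[0,0,0.009],1],[[0,0,0],[0,0,0],1]]' >/dev/null
python3 -m handwheel '[[[0,0,0],[0,0,0],1],[[0,0,0],[0,0,0],1],[[0,0,0],[0,0,0],1]]' >/dev/null
python3 -c "from h import *;todo(546.7,-237.8,42,8.8)"
```

```text
t 8.55 tcp [ 546.4 -238.1   51.1] rpy [ 1.7995e+02 -8.0000e-02  8.7900e+00] w 59.1 g 66.2 F [-0.7  0.5 -5. ]
turn z -0.01 shift [ 0.3 -0.2  9.1] rows 0.2
```

```bash

python3 -m handwheel '[[[0,0,0],[0,0,0.002],1],[[0,0,0],[0,0,0.002],1],[[0,0,0],[0,0,0.002],1],[[0,0,0],[0,0,0],1],[[0,0,0],[0,0,0],1]]'
python3 -m handwheel '[[[0,0,0],[0,0,0.001],1],[[0,0,0],[0,0,0.001],1],[[0,0,0],[0,0,0],1],[[0,0,0],[0,0,0],1]]'
```

```text
clock: 8.97
eef_pos: [545.6, -237.7, 44.1]
tool_rot: [-3.141, 0.0, 0.153]
force: [-0.0, -0.3, -5.4]
width: 59.6
gripper_force: 66.2
clock: 9.3
eef_pos: [545.7, -237.8, 42.3]
tool_rot: [-3.142, 0.0, 0.153]
force: [0.1, 0.2, -5.7]
width: 59.4
gripper_force: 66.3
```

```bash

python3 -m handwheel '[[[0,0,0],[0,0,0.0005],1],[[0,0,0],[0,0,0.0005],1],[[0,0,0],[0,0,0],1],[[0,0,0],[0,0,0],1]]'
python3 -m handwheel '[[[0,0,0],[0,0,0.0005],1],[[0,0,0],[0,0,0.0005],1],[[0,0,0],[0,0,0],1],[[0,0,0],[0,0,0],1]]'
```

```text
clock: 9.63
eef_pos: [545.7, -237.8, 42.1]
tool_rot: [3.142, -0.0, 0.153]
force: [-2.9, 0.7, 5.0]
width: 59.7
gripper_force: 67.0
clock: 9.97
eef_pos: [545.6, -237.8, 42.0]
tool_rot: [3.141, -0.0, 0.153]
force: [-6.2, 2.4, 14.5]
width: 59.6
gripper_force: 68.2
```

The lamp has touched the carton's bottom at z 42, as expected. Releasing and retreating.

```bash

python3 -m handwheel '[[[0,0,0],[0,0,-0.0005],0.3],[[0,0,0],[0,0,0],0],[[0,0,0],[0,0,0],0],[[0,0,0],[0,0,0],0],[[0,0,0],[0,0,0],0]]'
python3 -m handwheel '[[[0,0,0],[0,0,-0.01],0],[[0,0,0],[0,0,-0.03],0],[[0,0,0],[0,0,-0.04],0],[[0,0,0],[0,0,-0.04],0],[[0,0,0],[0,0,-0.03],0]]'
python3 -m handwheel '[[[0,0,-5],[0,0,0],0],[[0,0,-4.1],[0,0,0],0],[[0,0,0],[0,0,0],0],[[0,0,0],[0,0,0],0]]'
python3 -c "from h import *;todo(438.6,302.6,190,17.9)"
```

```text
clock: 10.38
eef_pos: [546.2, -237.9, 40.7]
tool_rot: [3.141, -0.001, 0.153]
force: [-0.1, -0.4, 0.3]
width: 85.6
gripper_force: 0.0
clock: 10.8
eef_pos: [546.7, -238.2, 194.6]
tool_rot: [3.14, -0.003, 0.153]
force: [0.9, 0.6, -0.9]
width: 85.1
gripper_force: 0.0
clock: 11.13
eef_pos: [545.7, -237.8, 191.3]
tool_rot: [3.142, -0.0, 0.31]
force: [-1.2, 0.6, -0.1]
width: 85.3
gripper_force: 0.0
t 11.13 tcp [ 545.7 -237.8  191.3] rpy [ 1.7999e+02 -2.0000e-02  1.7770e+01] w 85.3 g 0.0 F [-1.2  0.6 -0.1]
turn z -0.13 shift [  62.9 -547.3    1.2] rows 13.2
```

```bash

python3 -m handwheel '[[[0,0,0],[0.004,-0.036,0],0],[[0,0,0],[0.004,-0.036,0],0],[[0,0,0],[0.004,-0.036,0],0],[[0,0,0],[0.004,-0.036,0],0],[[0,0,0],[0.004,-0.036,0],0]]' >/dev/null
python3 -m handwheel '[[[0,0,0],[0.004,-0.036,0],0],[[0,0,0],[0.004,-0.036,0],0],[[0,0,0],[0.004,-0.036,0],0],[[0,0,0],[0.004,-0.036,0],0],[[0,0,0],[0.004,-0.036,0],0]]' >/dev/null
python3 -m handwheel '[[[0,0,0],[0.004,-0.036,0],0],[[0,0,0],[0.004,-0.036,0],0],[[0,0,0],[0.004,-0.036,0],0],[[0,0,0],[0.004,-0.03,0],0],[[0,0,0],[0.003,-0.02,0],0]]' >/dev/null
python3 -m handwheel '[[[0,0,0],[0,0,0],0],[[0,0,0],[0,0,0],0],[[0,0,0],[0,0,0],0],[[0,0,0],[0,0,0],0]]' >/dev/null
python3 - <<'E'
from h import *; import cv2
todo(438.6,302.6,36,17.9)
g=lambda n,x0,y0,x1,y1,s:cv2.resize(ctrl.get_image(n)["pixels"][y0:y1,x0:x1,::-1],None,fx=s,fy=s,interpolation=cv2.INTER_CUBIC)
S=g("side",180,60,320,240,3);T=g("top",420,150,500,290,540/140)
cv2.imwrite("pics/mid.png",np.hstack([S,T]));print(S.shape,T.shape)
E
```

```text
t 12.72 tcp [443.1 271.7 190.6] rpy [1.7994e+02 4.0000e-02 1.7730e+01] w 85.4 g 0.0 F [ 0.1 -0.6  0.3]
turn z -0.17 shift [  5.2 -31.  154.6] rows 3.8
(540, 420, 3) (540, 309, 3)
```

View pics/mid.png

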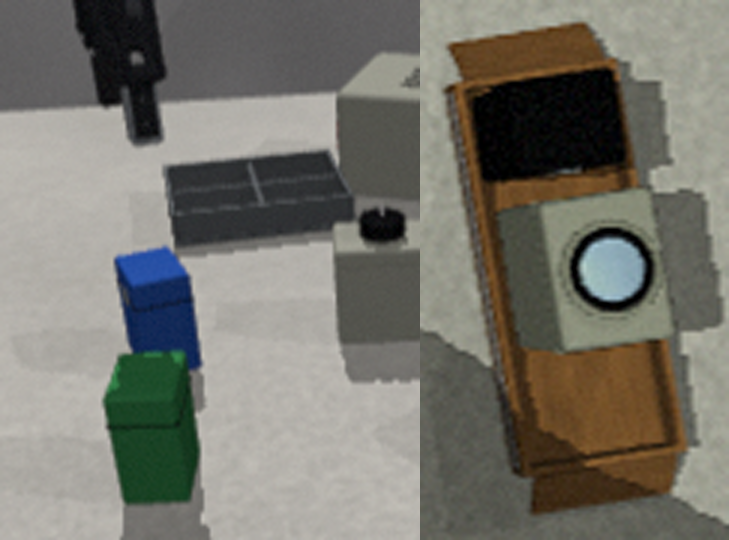

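The lamp stands upright in the carton (lens at crop (613,268)), with a gap to the black case and clear space at the lower end for the blue case. The blue case at crop (150,270) is untouched, and I'll move over it next.

```bash

python3 -m handwheel '[[[0,0,-0.2],[0.003,-0.016,0],0],[[0,0,0],[0.0025,-0.015,0],0],[[0,0,0],[0,0,0],0],[[0,0,0],[0,0,0],0],[[0,0,0],[0,0,0],0]]' >/dev/null
python3 - <<'E'
from h import *
todo(438.6,302.6,36,17.9)
d=ctrl.get_image("top");a=np.radians(8.8);R=np.array([[np.cos(a),-np.sin(a)],[np.sin(a),np.cos(a)]]);c=np.array([548.7,-237.5])
f=lambda L,z:((back(d,(np.array(L)-[420,0]+.5)/(540/140)+[420,150]-.5,z)-c)@R).round(1).tolist()
print("lens",f([(613,268)],92),"top",f([(541,207),(653,187),(672,335),(557,352)],88))
E
```

```text
t 13.23 tcp [438.7 303.  190.7] rpy [1.7994e+02 3.0000e-02 1.8010e+01] w 85.1 g 0.0 F [ 0.  -0.3 -0.5]
turn z 0.11 shift [ -0.2   0.2 154.7] rows 3.7
lens [[-2.8, -0.0]] top [[34.2, 29.4], [34.9, -29.7], [-42.0, -25.0], [-40.9, 35.0]]
```

```bash

python3 -m handwheel '[[[0,0,0],[0,0,0.03],0],[[0,0,0],[0,0,0.035],0],[[0,0,0],[0,0,0.035],0],[[0,0,0],[0,0,0.03],0],[[0,0,0],[0,0,0.02],0]]'
python3 -m handwheel '[[[0,0,0],[0,0,0.005],0],[[0,0,0],[0,0,0],0],[[0,0,0],[0,0,0],0],[[0,0,0],[0,0,0],0]]'
python3 -m handwheel '[[[0,0,0],[0,0,0],0.3],[[0,0,0],[0,0,0],1],[[0,0,0],[0,0,0],1],[[0,0,0],[0,0,0],1],[[0,0,0],[0,0,0],1]]'
python3 -m handwheel '[[[0,0,0],[0,0,0],1],[[0,0,0],[0,0,0],1],[[0,0,0],[0,0,0],1],[[0,0,0],[0,0,0],1]]'
```

```text
clock: 13.7
eef_pos: [437.7, 302.3, 38.3]
tool_rot: [3.14, 0.003, 0.314]
force: [0.2, 0.8, 0.4]
width: 85.5
gripper_force: 0.0
clock: 14.03
eef_pos: [439.6, 304.9, 37.3]
tool_rot: [-3.141, -0.003, 0.315]
force: [-0.4, 0.8, -0.4]
width: 85.3
gripper_force: 0.0
clock: 14.45
eef_pos: [439.3, 304.9, 37.2]
tool_rot: [-3.141, -0.002, 0.316]
force: [-0.2, -1.4, 7.3]
width: 59.4
gripper_force: 65.7
clock: 14.78
eef_pos: [439.3, 304.9, 37.2]
tool_rot: [-3.141, -0.002, 0.316]
force: [-0.7, -0.9, 6.7]
width: 59.2
gripper_force: 65.7
```

```bash

python3 -m handwheel '[[[0,0,0],[0,0,-0.01],1],[[0,0,0],[0,0,-0.025],1],[[0,0,0],[0,0,-0.035],1],[[0,0,0],[0,0,-0.035],1],[[0,0,0],[0,0,-0.03],1]]'
python3 -m handwheel '[[[0,0,3],[0,0,-0.01],1],[[0,0,3.3],[0,0,0],1],[[0,0,3],[0,0,0],1],[[0,0,0],[0,0,0],1],[[0,0,0],[0,0,0],1]]'
python3 -c "from h import *;todo(474.6,-249,182,8.8)"
```

```text
clock: 15.2
eef_pos: [438.2, 304.4, 173.4]
tool_rot: [-3.141, -0.001, 0.316]
force: [0.4, 0.2, -2.5]
width: 59.7
gripper_force: 65.5
clock: 15.62
eef_pos: [438.0, 304.3, 181.2]
tool_rot: [3.141, 0.0, 0.155]
force: [-0.1, -0.3, -3.0]
width: 59.3
gripper_force: 65.8
t 15.62 tcp [438.  304.3 181.2] rpy [1.7999e+02 1.0000e-02 8.8900e+00] w 59.3 g 65.8 F [-0.1 -0.3 -3. ]
turn z 0.09 shift [-49.3 552.4  -0.7] rows 13.3
```

```bash

python3 -m handwheel '[[[0,0,0],[-0.002,0.016,0],1],[[0,0,0],[-0.003,0.03,0],1],[[0,0,0],[-0.003,0.034,0],1],[[0,0,0],[-0.003,0.034,0],1],[[0,0,0],[-0.003,0.034,0],1]]' >/dev/null
python3 -m handwheel '[[[0,0,0],[-0.003,0.034,0],1],[[0,0,0],[-0.003,0.034,0],1],[[0,0,0],[-0.003,0.034,0],1],[[0,0,0],[-0.003,0.034,0],1],[[0,0,0],[-0.003,0.034,0],1]]' >/dev/null
python3 -m handwheel '[[[0,0,0],[-0.003,0.034,0],1],[[0,0,0],[-0.003,0.034,0],1],[[0,0,0],[-0.003,0.034,0],1],[[0,0,0],[-0.003,0.034,0],1],[[0,0,0],[-0.003,0.03,0],1]]' >/dev/null
python3 -m handwheel '[[[0,0,0],[-0.002,0.02,0],1],[[0,0,0],[0,0,0],1],[[0,0,0],[0,0,0],1],[[0,0,0],[0,0,0],1],[[0,0,0],[0,0,0],1]]' >/dev/null
python3 -c "from h import *;todo(474.6,-249,182,8.8)"
```

```text
t 17.28 tcp [ 469.9 -198.9  180.7] rpy [-1.7993e+02  2.0000e-02  8.9400e+00] w 59.6 g 66.0 F [ 0.2  1.4 -2.6]
turn z 0.14 shift [-3.2 50.2 -1.4] rows 1.2
```

```bash

python3 -m handwheel '[[[0,0,0.1],[-0.001,0.016,0],1],[[0,0,0],[-0.001,0.018,0],1],[[0,0,0],[-0.001,0.016,0],1],[[0,0,0],[0,0,0.02],1],[[0,0,0],[0,0,0.015],1]]' >/dev/null
python3 -m handwheel '[[[0,0,0],[0,0,0],1],[[0,0,0],[0,0,0],1],[[0,0,0],[0,0,0],1],[[0,0,0],[0,0,0],1]]' >/dev/null
python3 - <<'E'
from h import *; import cv2
todo(474.6,-249,41.2,8.8)
g=lambda n,x0,y0,x1,y1,s:cv2.resize(ctrl.get_image(n)["pixels"][y0:y1,x0:x1,::-1],None,fx=s,fy=s,interpolation=cv2.INTER_CUBIC)
cv2.imwrite("pics/side3.png",g("side",150,200,450,400,2.6))
E
```

```text
t 18.03 tcp [ 475.5 -250.1  146.8] rpy [ 1.7995e+02 -9.0000e-02  8.7600e+00] w 59.4 g 65.7 F [-0.   0.4 -2.2]
turn z -0.04 shift [ -0.9  -1.4 105.6] rows 2.5
```

View pics/side3.png

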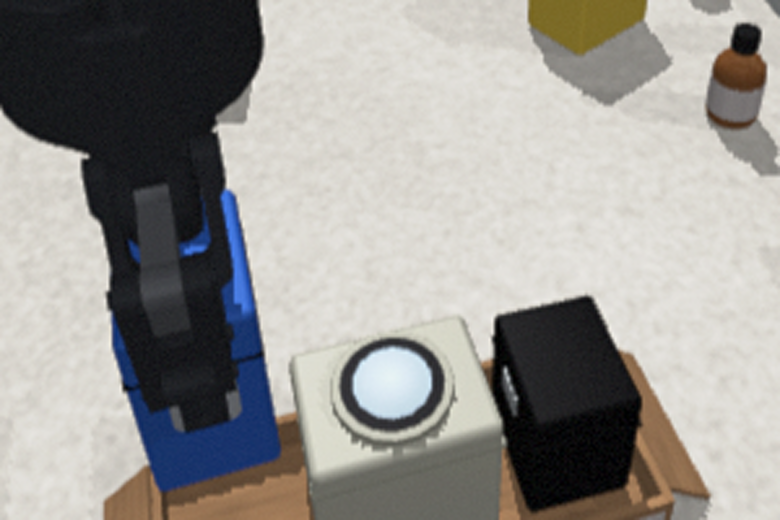

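The blue case hangs upright, with its near bottom corners at crop (160,492) and (280,455). The lamp and black case stand upright. I'll check those corners in the carton frame.

```bash
python3 - <<'E'
from h import *
e=ctrl.get_image("side")
a=np.radians(8.8);R=np.array([[np.cos(a),-np.sin(a)],[np.sin(a),np.cos(a)]]);c=np.array([548.7,-237.5])
f=lambda L,z:((back(e,(np.array(L)+.5)/2.6+[150,200]-.5,z)-c)@R).round(1).tolist()
print("blue",f([(160,492),(280,455)],109.6));print("lamp",f([(290,355),(462,316),(502,420),(313,483)],88))
todo(474.6,-249,41.2,8.8)
E
```

```text
blue [[-96.1, -30.4], [-52.9, -29.4]]
lamp [[-41.4, 27.8], [35.9, 24.7], [35.4, -28.0], [-42.7, -30.9]]
t 18.13 tcp [ 475.3 -250.4  146.7] rpy [ 1.7995e+02 -8.0000e-02  8.7300e+00] w 59.2 g 65.7 F [ 0.2  0.5 -2.6]
turn z -0.07 shift [ -0.6  -1.5 105.5] rows 2.5
```

Blue spans −96 to −53, inside the −107.5 to −43 space with about 10 mm clear on each side. I'll lower it.

```bash

python3 -m handwheel '[[[0,0,0],[-0.0005,-0.0015,0.015],1],[[0,0,0],[0,0,0.02],1],[[0,0,0],[0,0,0.02],1],[[0,0,0],[0,0,0.02],1],[[0,0,0],[0,0,0.015],1]]' >/dev/null
python3 -m handwheel '[[[0,0,0],[0,0,0.006],1],[[0,0,0],[0,0,0],1],[[0,0,0],[0,0,0],1],[[0,0,0],[0,0,0],1]]'
python3 -c "from h import *;todo(474.6,-249,41.2,8.8)"
```

```text
clock: 18.88
eef_pos: [474.8, -249.5, 50.9]
tool_rot: [3.14, -0.002, 0.152]
force: [0.8, -0.0, -2.4]
width: 59.6
gripper_force: 65.8
t 18.88 tcp [ 474.8 -249.5   50.9] rpy [ 1.7993e+02 -1.0000e-01  8.6900e+00] w 59.6 g 65.8 F [ 0.8 -0.  -2.4]
turn z -0.11 shift [-0.1 -0.5  9.7] rows 0.2
```

```bash

python3 -m handwheel '[[[0,0,0],[0,0,0.002],1],[[0,0,0],[0,0,0.002],1],[[0,0,0],[0,0,0.002],1],[[0,0,0],[0,0,0.001],1],[[0,0,0],[0,0,0],1]]'
python3 -m handwheel '[[[0,0,0],[0,0,0.001],1],[[0,0,0],[0,0,0.0005],1],[[0,0,0],[0,0,0],1],[[0,0,0],[0,0,0],1]]'
```

```text
clock: 19.3
eef_pos: [473.8, -249.0, 42.7]
tool_rot: [-3.141, 0.0, 0.152]
force: [-0.1, -0.2, -2.9]
width: 59.3
gripper_force: 65.8
clock: 19.63
eef_pos: [473.9, -249.1, 41.3]
tool_rot: [-3.142, -0.0, 0.152]
force: [0.1, -0.2, -1.7]
width: 59.1
gripper_force: 66.0
```

```bash

python3 -m handwheel '[[[0,0,0],[0,0,0.0005],1],[[0,0,0],[0,0,0],1],[[0,0,0],[0,0,0],1],[[0,0,0],[0,0,0],1]]'
```

```text
clock: 19.97
eef_pos: [473.9, -249.1, 41.3]
tool_rot: [3.142, -0.0, 0.152]
force: [-0.4, 0.6, 6.0]
width: 59.1
gripper_force: 66.4
```

In contact. Releasing, then up and away.

```bash

python3 -m handwheel '[[[0,0,0],[0,0,0],0.3],[[0,0,0],[0,0,0],0],[[0,0,0],[0,0,0],0],[[0,0,0],[0,0,0],0],[[0,0,0],[0,0,0],0]]'
python3 -m handwheel '[[[0,0,0],[0,0,-0.01],0],[[0,0,0],[0,0,-0.03],0],[[0,0,0],[0,0,-0.04],0],[[0,0,0],[0,0,-0.04],0],[[0,0,0],[0,0,-0.04],0]]'
python3 -m handwheel '[[[0,0,0],[0,-0.04,0],0],[[0,0,0],[0,-0.04,0],0],[[0,0,0],[0,-0.04,0],0],[[0,0,0],[0,-0.04,0],0],[[0,0,0],[0,-0.04,0],0]]' >/dev/null
python3 -m handwheel '[[[0,0,0],[0,-0.03,0],0],[[0,0,0],[0,0,0],0],[[0,0,0],[0,0,0],0],[[0,0,0],[0,0,0],0]]'
python3 - <<'E'
from h import *; import cv2
g=lambda n,x0,y0,x1,y1,s:cv2.resize(ctrl.get_image(n)["pixels"][y0:y1,x0:x1,::-1],None,fx=s,fy=s,interpolation=cv2.INTER_CUBIC)
T=g("top",420,150,500,290,3);S=g("side",170,190,440,400,2);m=np.hstack([T,S]);print(m.shape);cv2.imwrite("pics/end.png",m)
E
```

```text
clock: 20.38
eef_pos: [474.0, -249.1, 40.7]
tool_rot: [3.142, -0.0, 0.152]
force: [-0.1, -0.4, -1.1]
width: 85.5
gripper_force: 0.0
clock: 20.8
eef_pos: [473.4, -248.8, 203.1]
tool_rot: [-3.141, 0.0, 0.152]
force: [1.6, -0.3, -0.9]
width: 85.5
gripper_force: 0.0
clock: 21.55
eef_pos: [439.4, -22.4, 201.3]
tool_rot: [3.141, -0.001, 0.151]
force: [-0.1, -0.4, -0.7]
width: 85.6
gripper_force: 0.0
(420, 780, 3)
```

View pics/end.png

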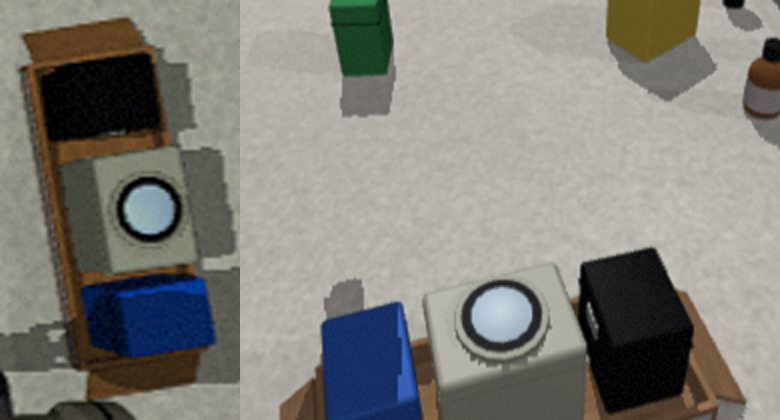

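The picture shows black (100,95), lamp (150,210) and blue (150,315) standing upright in one row inside the carton. There are gaps between them and the arm is clear, so I'm handing in.

```bash
python3 -c "from cell import ctrl;print(ctrl.finish_job())"
```

```text
the job is handed in; nothing more can be done
None
```

The lamp block and the blue case are in the carton in one row with the black case; the last picture shows all three upright with gaps between them, and the job was handed in at about 22 s of the 64 s allowed.

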